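Seat the ink-grinding dish on its hidden driver and lock it

TASK

The dish of the ink-grinding machine is standing proud because it is not engaged with the driver under it. Without lifting it out, press it down gently while turning it until it drops in, press it fully home, and then push the lock bolt all the way in over its rim. Leave the other things on the desk where they are, and let go of everything.

Things in the scene. Friction and masses are not known exactly. Their poses are not given: they have to be found in the camera images.
- machine: Ink-grinding machine, white housing fixed to the desk, 60 mm tall; origin on the desk, on the axis of the round well. Housing reaches x -105 to +105, y -105 to +185 mm. An aluminium collar (bore 153, outside 173 mm, z 60 to 88 mm) round the origin's z axis guides the dish. A bolt guide (arch 49 mm wide in x, y 94 to 124 mm, top at z 112 mm) stands at its +y side.
- seat (a point): Hidden under the dish: centre of the top (machine z 70 mm) of a rigid seat ring with three equal pockets 120 degrees apart. The ring does not turn; its angle differs each time and is NOT given here (this point's axes are the machine's): it must be found by touch. Well and seat are smooth: turning the pressed dish by a fin takes about 5 to 15 N.
- pad_start (a point): Hidden under the dish: where the top of a flat rubber pad (92 mm across) starts, machine z 79.5 mm. The pad carries the dish; it slides down only when pressed and stays where it is left. It resists with about 7 N, more than the dish's weight (about 4 N), so even in line the dish does not drop by itself: press it with some 4 to 10 N while turning.
- dish: Loose dark dish, 150 mm across, about 0.4 kg; origin: middle of the underside of its floor, z up. Floor 8 mm thick; rim 6 mm wide up to z 20 mm. Two upright bare metal fins stand on the floor along its x axis, 9 mm thick (y), |x| 22 to 54 mm, tops at z 32 mm: push or hold it by these; the middle is bare. Origin at machine z 79.5 mm at the start, 78 with lugs riding on the seat ring, 70 home.
- dish_lugs (a point): Centre of the circle of the dish's three lugs, hidden below its floor (turns with the dish, dish axes, 4 mm below its origin): 24 mm wide, 8 mm deep, lower edges rounded 3 mm, radius 54 to 70 mm, at 30, 150 and 270 degrees from dish x. They must find the seat's pockets (2 mm play each side), so the dish fits at every 120 degrees; 20 to 100 degrees of turning either way finds the next one.
- bolt (a joint): Lock bolt in the guide on the machine: 0 m drawn out, 0.030 m fully in, starts at 0 to 6 mm; slides along the machine's -y, towards the dish, with about 2.5 N of friction, and stays where left. Bar 24 mm wide, 10 mm thick, underside at machine z 93 mm: it clears the rim by 3 mm when the dish is home and is stopped by the rim when the dish stands high.
- bolt_tab (a point): Middle of the top (machine z 132 mm) of the upright tab at the bolt's outer end; 30 mm wide (machine x), 12 mm thick (machine y, 6 mm either side of this point), standing 29 mm above the bar. Push it towards the dish on its outer (+y) face. Moves with the bolt; machine axes.
- paperweight: Dark wooden paperweight bar, 180 x 36 x 24 mm, lying on the desk; leave it. Origin under its middle.
- tape_dispenser: Pale green tape dispenser, 150 x 60 x 96 mm; leave it. Origin under its middle.
- ink_jar: White ceramic jar with black cap, 64 mm across, 85 mm tall; leave it. Origin under its middle.
Mind the look-alikes: they are no part of the job. What is meant by the dish is not brown, and is the smaller of those in its own colour.

How it is judged:
By the outcome, as a careful person would: the job done as asked, in the order asked, and still so for the second after the job is handed in, with the robot touching nothing.
It also fails if it takes over 58 s, if anything falls off the work surface, if the arm or the gripper's body presses on something with over 40 N, if the wrist force passes 120 N, or if a joint passes its speed limit or range.

ROBOT

A 7-joint arm with a two-finger parallel gripper is mounted at the origin on the work surface. World frame = base frame: x ahead of the robot, y to its left, z up, the work surface at z = 0. Lengths are in m, angles in rad, forces in N, time in s.
With the tool pointing down it reaches from about 0.4 to 0.85 m from the base axis. Payload 4.5 kg.
Tool frame: the origin (TCP) lies midway between the tips of the shut fingers; the grasp point (between the pads) lies 19 mm behind it; x points along the fingers, y is the direction in which the jaws open and shut, and the axes are right-handed (so a half turn about x gives the same grasp; the last joint's range is limited). The gripper opens to 88 mm and grips with 3 to 60 N. Pads are 18 mm wide; open, the fingers measure 123 mm over their backs; the gripper's body (75 mm by 187 mm) begins 45 mm behind the grasp point.
Start: joints at [1.151, 0.689, -0.195, 1.565, 0.157, 0.902, -0.215], TCP at [0.274, -0.562, 0.239] pointing down, gripper open.
Joint ranges: [-3.01, 3.01], [-0.46, 2.08], [-1.47, 1.51], [0.13, 2.56], [-1, 4.14], [0.04, 2.09], [-2.66, 2.66]. Speed limits (rad/s): [2.57, 2.57, 3.14, 3.14, 3.14, 3.14, 3.14].

INTERFACE

Orientations are given as a unit quaternion [x, y, z, w].
In Python, from plant import r gives the robot as it stands.
- The arm moves only by the tool arm_command, never from a script. Its argument "plan" is a list of rows, each a list of 5 numbers: the finger opening in m, from 0 to 0.0881, then the shift along the tool's x, y, z in m, then the turn about the tool's x in rad. In form: [[grip, dx, dy, dz, roll], ...]. A call has 1 to 12 rows; each row shifts and turns the commanded pose from where the row before left it, along the tool's axes as they then stand; what a row does not reach is not made up. A row lasts 1/8 s, in which the tool goes at most 62.5 mm and 10.7 degrees, less where a joint would pass 70% of its speed; a pose out of reach is approached as far as the arm can. A call is refused whole if a number of a shift passes 0.0625 or a number of a turn 0.188, either way. A call with a gripper value outside its range is refused whole. The fingers move at their own pace and stop on an object; "force" is the grip in N (left out, the last holds). Time passes only in rows, so rows that do not move let the fingers close. It gives the time, the measured TCP pose, the force and the opening at its end, in the units of the state.
- r.get_state(): the state, without advancing time (a new reading comes with each control period).
- r.snapshot(name): name is "side" or "top"; returns (picture, depth): 384x512x3 uint8, red, green, blue; 384x512 float32, m along the optical axis (not along the pixel's ray), 0 where there is no reading.
- r.calibration(name): a dict with "fx", "fy", "cx", "cy" (pixels), "eye" and "orientation" of the camera in the world. Camera axes: x right, y down, z forward; pixel columns grow to the right and rows downward; lengths in m; the calibration is good to about 2 mm. A picture is of the moment at which its call begins. calibration takes no time and is no camera call.
- r.finish_job(): hands the job in, once; it reports no verdict.
The state is a dict: "clock": time; "q": joint angles; "qd": joint speeds; "joint_torque": joint torques, N m; "tool_pos": TCP position; "eef_rot": TCP orientation; "contact_force": force on the tool from outside, world axes, zero at the start; "moment": the same for the moment, N m; "opening": opening from 0.0 (shut) to 1.0 (fully open).
Only numpy, scipy, OpenCV 4.12 (cv2) and the standard library are available. Lean on these libraries where they do the work, as an engineer would, in place of code of your own. Each camera call takes 0.05 s, during which the arm holds its last target.

## Working session

There is one attempt and no reset: what is moved stays moved. The work goes in short steps, Python scripts to look and compute and a tool call to move; the robot and the scene stay as the last step left them, time stands still between calls to the robot, and variables do not carry over. Pictures are saved under pics/ and viewed, and the job is handed in when it is done.

Besides the shell and the picture viewer there is one more tool, called after "Request:" as name(argument=value, ...) on one line, values as JSON. arm_command: Moves the arm, as the interface text tells. Its arguments: {"type":"object","properties":{"plan":{"type":"array","items":{"type":"array","items":{"type":"number"}}},"force":{"type":"number"}},"required":["plan"]}

```bash
ls; mkdir -p pics; python3 - <<'E'
from plant import r
import cv2,numpy as np
s=r.get_state(); print({k:np.round(v,3).tolist() for k,v in s.items()})
for n in("top","side"):
    p,d=r.snapshot(n); cv2.imwrite(f"pics/{n}0.png",p[:,:,::-1]); np.savez(f"{n}0.npz",p=p,d=d); print(n,r.calibration(n))
E
```

```text
pics
{'clock': 0.0, 'q': [1.151, 0.69, -0.195, 1.566, 0.157, 0.902, -0.215], 'qd': [0.0, -0.001, 0.001, -0.0, -0.001, -0.001, -0.002], 'joint_torque': [0.001, -52.757, -1.267, -15.343, -0.053, 0.007, 0.0], 'tool_pos': [0.274, -0.561, 0.238], 'eef_rot': [-0.689, -0.16, 0.689, -0.158], 'contact_force': [0.123, 0.279, -0.074], 'moment': [0.009, -0.003, -0.024], 'opening': 0.999}
top {'fx': 400.09723471768, 'fy': 400.09723471768, 'cx': 263.8124611241945, 'cy': 180.96598092667955, 'eye': array([0.52743499, 0.00806156, 1.16574076]), 'orientation': array([ 0.71045133, -0.70314385,  0.01316821, -0.02596607])}
side {'fx': 456.7691270933346, 'fy': 456.7691270933346, 'cx': 255.47074929341363, 'cy': 193.9097637198497, 'eye': array([-0.11832185,  0.72818492,  0.91732477]), 'orientation': array([-0.33527138,  0.84094007, -0.3898821 ,  0.1685374 ])}
```

View pics/top0.png

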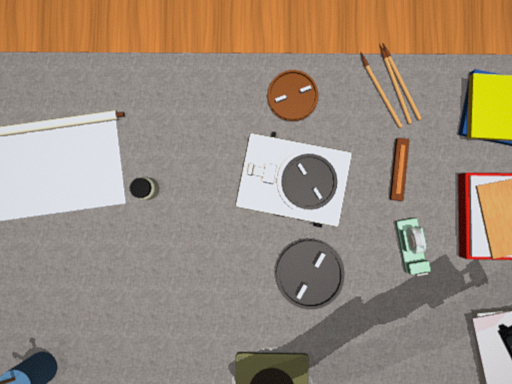

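View pics/side0.png

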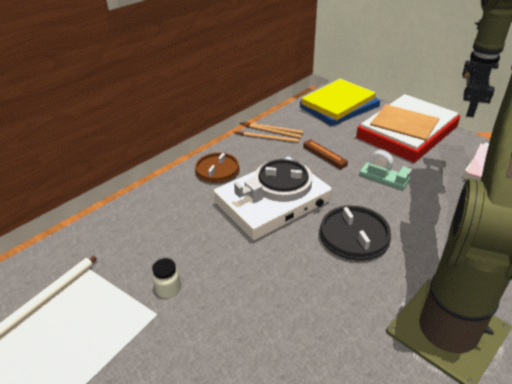

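The three dish-like things are a brown one at top-view (292,95), a dark one in the machine's collar at (308,181), and a larger dark one on the desk at (310,273). The one meant is at (308,181): it is dark, the smaller of the two dark ones, and sits in the machine. I'll confirm that in a crop and measure.

```bash
cat > h.py <<'E'
import numpy as np,cv2
from scipy.spatial.transform import Rotation as R
from plant import r
def ray(n,u,v):
    c=r.calibration(n); d=R.from_quat(c["orientation"]).apply(np.c_[(np.atleast_1d(u)-c["cx"])/c["fx"],(np.atleast_1d(v)-c["cy"])/c["fy"],np.ones(np.size(u))])
    return c["eye"],d
def onz(n,u,v,z):
    e,d=ray(n,u,v); return e+d*((z-e[2])/d[:,2])[:,None]
def cloud(n,dep):
    v,u=np.mgrid[0:384,0:512]; e,d=ray(n,u.ravel(),v.ravel())
    return (e+d*dep.ravel()[:,None]).reshape(384,512,3)
def proj(n,P):
    c=r.calibration(n); q=R.from_quat(c["orientation"]).inv().apply(np.atleast_2d(P)-c["eye"])
    return np.c_[q[:,0]/q[:,2]*c["fx"]+c["cx"],q[:,1]/q[:,2]*c["fy"]+c["cy"]]
def tri(a,b):
    e1,d1=ray("top",*a); e2,d2=ray("side",*b); d1=d1[0];d2=d2[0]
    t=np.linalg.lstsq(np.c_[d1,-d2],e2-e1,rcond=None)[0]
    p,q=e1+d1*t[0],e2+d2*t[1]; return (p+q)/2,np.linalg.norm(p-q)
E
python3 - <<'E'
from h import *
for n,(x0,x1,y0,y1) in dict(top=(230,360,125,235),side=(205,340,145,245)).items():
    z=np.load(f"{n}0.npz"); p=z["p"]
    cv2.imwrite(f"pics/{n}0c.png",cv2.resize(p[y0:y1,x0:x1,::-1],None,fx=5.5,fy=5.4,interpolation=cv2.INTER_CUBIC))
z=np.load("top0.npz");p=z["p"].astype(int);P=cloud("top",z["d"])
hsv=cv2.cvtColor(z["p"],cv2.COLOR_RGB2HSV)
print("depth heights: desk",P[330,150],"dish mid",P[181,308])
for v,u in[(150,300),(210,270),(160,335),(200,330)]: print(u,v,P[v,u].round(4),p[v,u])
# dark dish inside
m=((hsv[:,:,2]<90)).astype(np.uint8); 
nlab,lab,st,ce=cv2.connectedComponentsWithStats(m)
for i in range(1,nlab):
    if st[i,4]>30 : print(i,st[i],ce[i].round(1))
E
```

```text
depth heights: desk [ 0.15894528  0.35276274 -0.00265574] dish mid [ 0.5884206  -0.09157374  0.08294264]
300 150 [ 0.6722 -0.0693  0.0856] [224 227 233]
270 210 [0.5086 0.0105 0.0569] [224 226 234]
335 160 [ 0.6487 -0.168   0.0597] [223 226 232]
330 200 [ 0.5377 -0.1505  0.0866] [174 177 185]
10 [457  70  18  70 538] [466.6 108.7]
67 [389 138   9  62 162] [392.5 168.8]
68 [478 138  34   8  79] [495.3 141.1]
70 [292 155  43  51 214] [321.  173.2]
75 [457 173   9  86 653] [461.2 215.2]
78 [130 178  21  20 347] [140.  187.5]
79 [150 178   9  16  39] [155.3 184.7]
103 [394 221  12  51 104] [399.6 245.4]
105 [312 222  10   5  32] [316.7 224.4]
108 [400 230   6  21  57] [402.4 239.4]
112 [275 239  49  41 193] [293.3 249.7]
118 [312 251  13  14  53] [316.7 256.8]
122 [280 257  63  50 327] [318.4 291.4]
125 [406 260  21  13  49] [412.3 264.2]
138 [475 276  13  10  46] [482.2 281.1]
139 [295 281  13  15  62] [299.5 287. ]
144 [461 283  13   8  38] [466.4 286.4]
161 [465 306  47  78 490] [480.3 336.3]
170 [498 324  14  34 263] [506.3 336.7]
183 [ 10 350  48  34 964] [ 38.4 367. ]
184 [ 234  350   88   34 2168] [272.1 367.1]
194 [  0 377  15   7  52] [  7.3 380.3]
```

```bash
sleep 1; ls pics
```

```text
side0.png
side0c.png
top0.png
top0c.png
```

View pics/top0c.png

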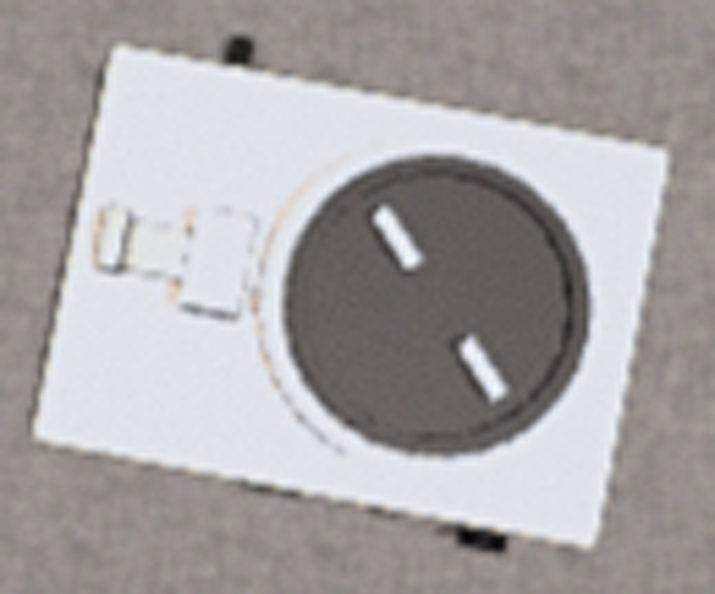

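View pics/side0c.png

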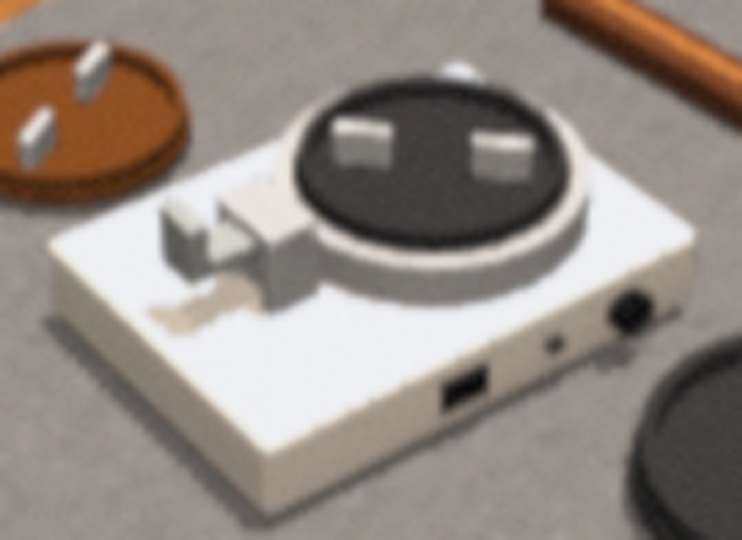

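The crop confirms it: the dark dish in the white collar at (308,181), with fins at about (302,168) and (317,193), the guide at about (269,173), and the tab at about (250,169).

```bash
python3 - <<'E'
from h import *
M={}
for n,(x0,x1,y0,y1) in dict(top=(284,336,154,208),side=(258,312,160,191)).items():
    p=np.load(f"{n}0.npz")["p"]; g=p.max(2).astype(np.uint8)
    dark=(g<150).astype(np.uint8); w=np.zeros_like(dark); w[y0:y1,x0:x1]=dark[y0:y1,x0:x1]
    cn,_=cv2.findContours(w,cv2.RETR_EXTERNAL,cv2.CHAIN_APPROX_NONE)
    c=max(cn,key=cv2.contourArea); hull=cv2.convexHull(c); el=cv2.fitEllipse(hull); print(n,"dish ellipse",el)
    ins=np.zeros_like(dark); cv2.ellipse(ins,(el[0],(el[1][0]-9,el[1][1]-7),el[2]),1,-1)
    f=((g>(150 if n=="top" else 120))&(ins>0)).astype(np.uint8)
    k,l,s,ce=cv2.connectedComponentsWithStats(f)
    for i in range(1,k):
        if s[i,4]>8:
            yy,xx=np.where(l==i); rc=cv2.minAreaRect(np.c_[xx,yy].astype(np.float32)); print(s[i],ce[i].round(2),rc)
            M.setdefault(n,[]).append(ce[i])
print("dish centre by top ellipse z=.0995",onz("top",308.4,181,0.0995))
# housing corners from top crop
for n,sx,sy,o,C,z in [("top",5.5,5.4,(230,125),[(112,43),(668,148),(592,548),(35,438)],.06),("side",5.5,5.4,(205,145),[(50,243),(268,452),(695,236)],.06)]:
    for u,v in C: print(n,(u,v),onz(n,u/sx+o[0],v/sy+o[1],z).round(4))
P=cloud("top",np.load("top0.npz")["d"])
print("tab",P[164:176,246:258,2].round(3))
E
```

```text
top dish ellipse ((308.9089660644531, 181.1733856201172), (55.09421157836914, 55.629920959472656), 133.90057373046875)
[298 163   9  12  47] [301.74 168.53] ((301.6910095214844, 168.50563049316406), (12.18997573852539, 3.6039929389953613), 57.9946174621582)
[314 187   8  12  44] [317.25 192.73] ((317.2691955566406, 192.65383911132812), (11.926054000854492, 3.605551242828369), 56.30992889404297)
side dish ellipse ((283.0331115722656, 174.66769409179688), (35.02275466918945, 50.14730453491211), 92.1802978515625)
[265 167  12   8  70] [270.49 169.97] ((270.5, 170.5), (11.0, 7.0), 0.0)
[291 169  11   9  68] [295.78 172.41] ((295.6399841308594, 173.02000427246094), (10.323759078979492, 7.495331764221191), 8.130102157592773)
dish centre by top ellipse z=.0995 [[ 0.58749853 -0.09111388  0.0995    ]]
top (112, 43) [[0.7223 0.0674 0.06  ]]
top (668, 148) [[ 0.6702 -0.2134  0.06  ]]
top (592, 548) [[ 0.4656 -0.1754  0.06  ]]
top (35, 438) [[0.5183 0.1035 0.06  ]]
side (50, 243) [[0.716  0.0705 0.06  ]]
side (268, 452) [[0.5142 0.1086 0.06  ]]
side (695, 236) [[ 0.4637 -0.1691  0.06  ]]
tab [[0
[... 197 characters left out ...]
0.102 0.101 0.103 0.099]
 [0.059 0.056 0.133 0.133 0.132 0.132 0.129 0.103 0.1   0.101 0.103 0.103]
 [0.058 0.06  0.132 0.132 0.132 0.128 0.13  0.1   0.104 0.103 0.103 0.104]
 [0.059 0.058 0.133 0.131 0.134 0.129 0.123 0.103 0.105 0.103 0.1   0.099]
 [0.06  0.129 0.131 0.13  0.135 0.13  0.112 0.099 0.103 0.1   0.103 0.102]
 [0.059 0.129 0.132 0.129 0.132 0.133 0.104 0.1   0.098 0.1   0.099 0.104]
 [0.062 0.132 0.135 0.13  0.131 0.13  0.103 0.107 0.098 0.102 0.099 0.105]
 [0.06  0.133 0.133 0.129 0.129 0.128 0.104 0.104 0.1   0.105 0.104 0.104]
 [0.055 0.061 0.111 0.125 0.129 0.117 0.099 0.102 0.102 0.1   0.103 0.104]
 [0.058 0.062 0.058 0.06  0.06  0.058 0.061 0.058 0.057 0.058 0.059 0.093]]
```

```bash
python3 - <<'E'
from h import *
s=r.get_state(); print(R.from_quat(s["eef_rot"]).as_matrix().round(3))
print("dish",onz("top",308.91,181.17,.0995), onz("side",283.03,174.67,.0995))
for a,b in [((301.7,168.5),(270.4,167.8)),((317.26,192.7),(295.7,170.2))]:
    print("fin",onz("top",*a,.1115).round(4),"side",onz("side",*b,.1115).round(4),tri(a,b))
# tab centre from depth
P=cloud("top",np.load("top0.npz")["d"]); q=P[160:180,244:260]; t=q[(q[...,2]>.12)&(q[...,2]<.14)]
o=np.array([.5865,-.0925]);a=np.deg2rad(-10.6);X=np.array([np.cos(a),np.sin(a)]);Y=np.array([-X[1],X[0]])
d=t[:,:2]-o; print("tab n",len(t),t.mean(0).round(4),"mach x",(d@X).min(),(d@X).max(),"y",(d@Y).min(),(d@Y).max(),(d@Y).mean())
q=P[155:190,235:300]; t=q[(q[...,2]>.108)&(q[...,2]<.118)]; d=t[:,:2]-o; print("guide",(d@X).min(),(d@X).max(),"y",(d@Y).min(),(d@Y).max(),np.median(t[:,2]))
# collar ring points
q=P[145:220,270:350]; t=q[(q[...,2]>.083)&(q[...,2]<.093)]; 
E
```

```text
[[-0.001  0.438 -0.899]
 [ 0.001 -0.899 -0.438]
 [-1.    -0.002  0.   ]]
dish [[ 0.5870583  -0.09247212  0.0995    ]] [[ 0.58067669 -0.08479665  0.0995    ]]
fin [[ 0.6197 -0.0722  0.1115]] side [[ 0.6201 -0.0728  0.1115]] (array([ 0.61960813, -0.07217326,  0.1121163 ]), np.float64(8.521107864076322e-05))
fin [[ 0.5562 -0.1134  0.1115]] side [[ 0.5573 -0.1141  0.1115]] (array([ 0.5563401 , -0.11316599,  0.1125119 ]), np.float64(0.00032386929817893853))
tab n 56 [0.6173 0.064  0.1307] mach x -0.013143781366268734 0.016067938323705077 y 0.15391089843069622 0.16584788457821417 0.15948982817382146
guide -0.02230488883852126 0.041810804436939075 y 0.03373132990190042 0.1624602384540135 0.11076763708475446
```

Request:
arm_command(plan=[[0.06,0,-0.0236,-0.0406,0],[0.06,0,-0.0236,-0.0406,0],[0.06,0,-0.0236,-0.0406,0],[0.06,0,-0.0236,-0.0406,0],[0.06,0,-0.0236,-0.0406,0],[0.06,0,-0.0236,-0.0406,0],[0.06,0,-0.0236,-0.0406,0],[0.06,0,-0.0236,-0.0406,0],[0.06,0,-0.0236,-0.0406,0],[0.06,0,-0.0236,-0.0406,0],[0.06,0,-0.0236,-0.0406,0],[0.06,0,-0.0236,-0.0406,0]], force=20)

```text
clock: 1.6
tool_pos: [0.5881, -0.0923, 0.2384]
eef_rot: [-0.689, -0.159, 0.689, -0.159]
contact_force: [0.1, -0.7, -0.4]
opening: 0.682
```

Request:
arm_command(plan=[[0.06,0.014,0,0,-0.17],[0.06,0.014,0,0,-0.17],[0.06,0.014,0,0,-0.17],[0.06,0.014,0,0,-0.17],[0.06,0.014,0,0,-0.17],[0.06,0.014,0,0,-0.17],[0.06,0,0,0,0],[0.06,0,0,0,0]])

```text
clock: 2.6
tool_pos: [0.5879, -0.0937, 0.155]
eef_rot: [0.524, 0.474, -0.524, 0.474]
contact_force: [-0.5, -0.5, -0.4]
opening: 0.686
```

```bash
python3 - <<'E'
from h import *
s=r.get_state(); print(s["clock"],s["q"].round(3) if hasattr(s["q"],"round") else s["q"],s["tool_pos"],s["contact_force"],s["moment"]);m=R.from_quat(s["eef_rot"]).as_matrix();print(m.round(3),"jaw",np.degrees(np.arctan2(m[1,1],m[0,1])))
for n in("top","side"):
    p,d=r.snapshot(n); np.savez(f"{n}1.npz",p=p,d=d)
    x0,x1,y0,y1=(230,360,125,235) if n=="top" else (205,340,100,245)
    cv2.imwrite(f"pics/{n}1.png",cv2.resize(p[y0:y1,x0:x1,::-1],None,fx=4,fy=4,interpolation=cv2.INTER_CUBIC))
E
```

```text
2.6 [ 0.302  0.778 -0.39   1.729  0.418  0.717 -0.406] [ 0.58794453 -0.09365447  0.1550076 ] [-0.47610174 -0.4920847  -0.35752839] [-0.03312503 -0.07283388  0.03499747]
[[ 0.     0.995 -0.1  ]
 [-0.    -0.1   -0.995]
 [-1.     0.    -0.   ]] jaw -5.7250821238673675
```

View pics/side1.png

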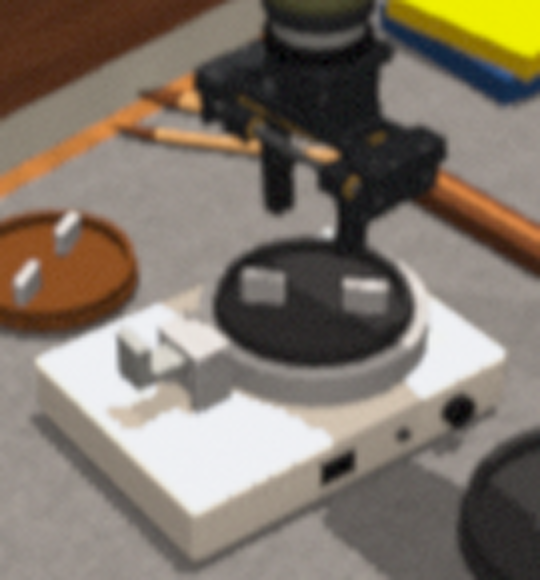

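Fingers are positioned either side of the bare middle, roughly 39° clear of the fins. Descending.

Request:
arm_command(plan=[[0.06,0.02,0,-0.001,0],[0.06,0.02,0,0,0],[0.06,0.02,0,0,0],[0.06,0.003,0,0,0],[0.06,0.003,0,0,0],[0.06,0.002,0,0,0],[0.06,0,0,0,0]])

```text
clock: 3.58
tool_pos: [0.5884, -0.0927, 0.0873]
eef_rot: [0.524, 0.475, -0.523, 0.475]
contact_force: [-0.0, 0.8, 1.8]
opening: 0.68
```

Request:
arm_command(plan=[[0.06,0.001,0,0,-0.06],[0.06,0.001,0,0,-0.06],[0.06,0,0,0,-0.06],[0.06,0,0,0,0]])

```text
clock: 4.08
tool_pos: [0.5891, -0.0917, 0.0864]
eef_rot: [0.48, 0.52, -0.478, 0.521]
contact_force: [-0.2, 1.7, 8.4]
opening: 0.679
```

Request:
arm_command(plan=[[0.06,0,0,0,-0.05],[0.06,0,0,0,-0.05],[0.06,0,0,0,-0.05],[0.06,0,0,0,-0.05],[0.06,0,0,0,-0.05],[0.06,0,0,0,-0.05]])

```text
clock: 4.82
tool_pos: [0.5885, -0.0914, 0.0864]
eef_rot: [0.396, 0.586, -0.395, 0.587]
contact_force: [-2.3, 2.2, 9.8]
opening: 0.681
```

```bash
cat >st.py <<'E'
from h import *
s=r.get_state();m=R.from_quat(s["eef_rot"]).as_matrix();print(round(s["clock"],2),s["tool_pos"].round(4),"F",s["contact_force"].round(1),"M",s["moment"].round(2),"jaw",np.degrees(np.arctan2(m[1,1],m[0,1])).round(1),"q7",s["q"][6].round(2))
E
python3 st.py
```

```text
4.83 [ 0.5885 -0.0914  0.0864] F [-2.3  2.2  9.8] M [ 0.3   0.55 -0.12] jaw 22.0 q7 -0.11
```

Request:
arm_command(plan=[[0.06,0,0,0,-0.05],[0.06,0,0,0,-0.05],[0.06,0,0,0,-0.05],[0.06,0,0,0,-0.05],[0.06,0,0,0,-0.05],[0.06,0,0,0,-0.05]])

```text
clock: 5.58
tool_pos: [0.5884, -0.0926, 0.0854]
eef_rot: [0.303, 0.638, -0.303, 0.639]
contact_force: [0.4, 0.1, 2.1]
opening: 0.682
```

```bash
python3 st.py
```

```text
5.58 [ 0.5884 -0.0926  0.0854] F [0.4 0.1 2.1] M [-0.04 -0.16 -0.09] jaw 39.2 q7 0.12
```

Height and force have both fallen, so the lugs may be entering the pockets. I'll press down here before turning any further.

Request:
arm_command(plan=[[0.06,0.001,0,0,0],[0.06,0.001,0,0,0],[0.06,0,0,0,0]])

```text
clock: 5.95
tool_pos: [0.5882, -0.0925, 0.0828]
eef_rot: [0.304, 0.638, -0.304, 0.639]
contact_force: [-0.0, 1.3, 0.9]
opening: 0.681
```

```bash
python3 st.py
```

```text
5.95 [ 0.5882 -0.0925  0.0828] F [-0.   1.3  0.9] M [ 0.1  -0.23 -0.02] jaw 39.1 q7 0.12
```

Dropping in. Now I press it home, to a tip height of about 0.078.

Request:
arm_command(plan=[[0.06,0.001,0,0,0],[0.06,0.001,0,0,0],[0.06,0.001,0,0,0],[0.06,0.001,0,0,0],[0.06,0,0,0,0]])

```text
clock: 6.58
tool_pos: [0.5879, -0.0927, 0.0786]
eef_rot: [0.304, 0.639, -0.304, 0.639]
contact_force: [2.1, 0.8, 1.3]
opening: 0.681
```

```bash
python3 st.py
```

```text
6.58 [ 0.5879 -0.0927  0.0786] F [2.1 0.8 1.3] M [ 0.13 -0.43 -0.02] jaw 39.1 q7 0.12
```

Request:
arm_command(plan=[[0.06,0.001,0,0,0],[0.06,0.001,0,0,0],[0.06,0.001,0,0,0],[0.06,0.001,0,0,0],[0.06,0,0,0,0]])

```text
clock: 7.2
tool_pos: [0.5884, -0.0927, 0.0784]
eef_rot: [0.303, 0.638, -0.304, 0.64]
contact_force: [-6.9, -0.3, 29.7]
opening: 0.677
```

```bash
python3 st.py
```

```text
7.2 [ 0.5884 -0.0927  0.0784] F [-6.9 -0.3 29.7] M [-0.08  1.18 -0.02] jaw 39.1 q7 0.11
```

Firmly home: the tip stands at 0.0784 and holds against 30 N. Next I unload, back off the fins and lift.

Request:
arm_command(plan=[[0.06,-0.004,0,0,0],[0.06,-0.002,0,0,0.08],[0.06,-0.01,0,0,0.05],[0.06,-0.03,0,0,0],[0.06,-0.04,0,0,0],[0.06,-0.04,0,0,0],[0.03,0,0.05,0,0],[0.0,0,0.06,0,0],[0.0,0,0.06,0,0],[0,0,0,0,0]])

```text
clock: 8.45
tool_pos: [0.7343, 0.0019, 0.2]
eef_rot: [0.345, 0.619, -0.342, 0.618]
contact_force: [-1.2, -0.1, -0.7]
opening: 0.255
```

```bash
python3 st.py; python3 - <<'E'
from h import *
for n in("top","side"):
    p,d=r.snapshot(n); np.savez(f"{n}2.npz",p=p,d=d)
    x0,x1,y0,y1=(230,360,125,235) if n=="top" else (205,340,100,245)
    cv2.imwrite(f"pics/{n}2.png",cv2.resize(p[y0:y1,x0:x1,::-1],None,fx=4,fy=4,interpolation=cv2.INTER_CUBIC))
E
```

```text
8.45 [0.7343 0.0019 0.2   ] F [-1.2 -0.1 -0.7] M [-0.   -0.04  0.02] jaw 31.9 q7 0.14
```

View pics/side2.png

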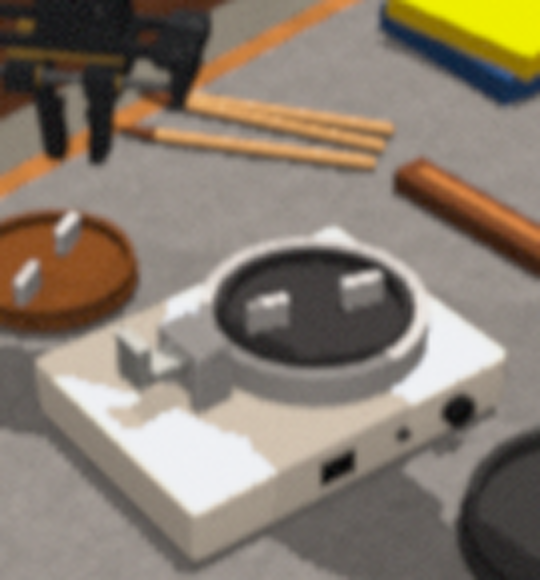

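View pics/top2.png

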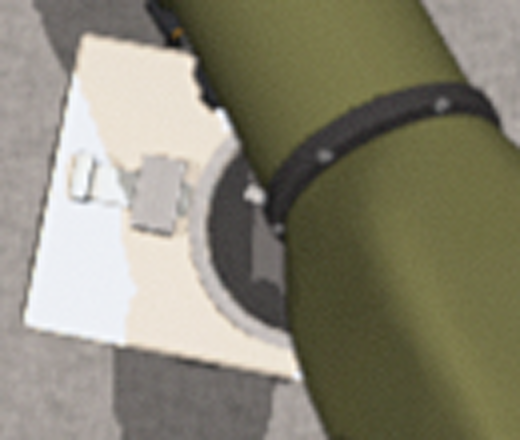

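The dish now sits sunk below the collar lip (side crop 320,300), with the fins turned about 24°. Next I turn the jaws along machine x for the bolt push.

Request:
arm_command(plan=[[0,0,0,0,0.185],[0,0,0,0,0.185],[0,0,0,0,0.185],[0,0,0,0,0.185],[0,0,0,0,0]])

```text
clock: 9.18
tool_pos: [0.7313, -0.0053, 0.2011]
eef_rot: [-0.544, -0.451, 0.545, -0.452]
contact_force: [0.8, -0.6, -0.5]
opening: 0.007
```

```bash
python3 st.py; python3 - <<'E'
from h import *
s=r.get_state();m=R.from_quat(s["eef_rot"])
print(m.inv().apply(np.array([.6235,.099,.2])-s["tool_pos"]))
P=cloud("side",np.load("side2.npz")["d"]); q=P[145:200,255:315].reshape(-1,3); k=np.hypot(q[:,0]-.588,q[:,1]+.0927)
for lo,hi in((0,.015),(.069,.073),(.079,.084)): print(lo,np.percentile(q[(k>lo)&(k<hi),2],[25,50,75]).round(4))
f=q[(k<.055)&(q[:,2]>.092)]; print("fin tops",np.percentile(f[:,2],[50,90,98]).round(4),len(f))
P=cloud("side",np.load("side0.npz")["d"]); q=P[145:200,255:315].reshape(-1,3); k=np.hypot(q[:,0]-.588,q[:,1]+.0927)
for lo,hi in((0,.015),(.069,.073),(.079,.084)): print("before",lo,np.percentile(q[(k>lo)&(k<hi),2],[25,50,75]).round(4))
E
```

```text
9.18 [ 0.7313 -0.0053  0.2011] F [ 0.8 -0.6 -0.5] M [-0.02 -0.08  0.05] jaw -10.7 q7 -0.5
[ 0.00103397 -0.12531368 -0.08246652]
0 [0.0769 0.0781 0.079 ]
0.069 [0.0856 0.0884 0.0903]
0.079 [0.0794 0.0869 0.0886]
fin tops [0.0997 0.1039 0.1046] 93
before 0 [0.0867 0.0874 0.0887]
before 0.069 [0.0904 0.0957 0.099 ]
before 0.079 [0.0752 0.0859 0.0883]
```

The floor reads 0.078, against 0.0874 before, so the dish is home. Moving behind the tab.

Request:
arm_command(plan=[[0,0,-0.025,-0.0165,0],[0,0,-0.025,-0.0165,0],[0,0,-0.025,-0.0165,0],[0,0,-0.025,-0.0165,0],[0,0,-0.025,-0.0165,0],[0,0,0,0,0],[0,0.03,0,0,0],[0,0.03,0,0,0],[0,0.028,0,0,0],[0,0,0,0,0]])

```text
clock: 10.42
tool_pos: [0.624, 0.0985, 0.1107]
eef_rot: [-0.543, -0.451, 0.546, -0.451]
contact_force: [0.1, -0.2, 0.4]
opening: 0.008
```

```bash
python3 st.py; python3 - <<'E'
from h import *
p,d=r.snapshot("side")
cv2.imwrite("pics/side3.png",cv2.resize(p[100:245,205:340,::-1],None,fx=4,fy=4,interpolation=cv2.INTER_CUBIC))
E
```

```text
10.43 [0.624  0.0985 0.1107] F [ 0.1 -0.2  0.4] M [-0.04 -0.08  0.02] jaw -10.7 q7 -0.79
```

View pics/side3.png

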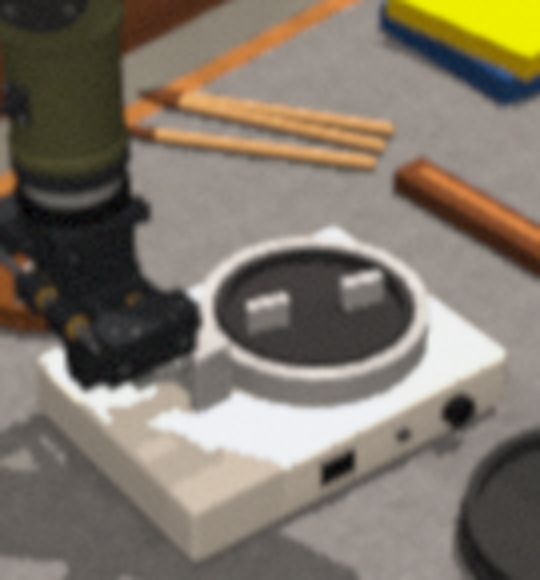

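Request:
arm_command(plan=[[0,0,0,0.007,0],[0,0,0,0.007,0],[0,0,0,0.004,0],[0,0,0,0.004,0],[0,0,0,0.004,0],[0,0,0,0.004,0],[0,0,0,0.004,0],[0,0,0,0.004,0],[0,0,0,0,0]])

```text
clock: 11.6
tool_pos: [0.618, 0.0627, 0.1127]
eef_rot: [-0.544, -0.451, 0.545, -0.451]
contact_force: [1.0, 1.5, 1.2]
opening: 0.006
```

```bash
cat >>st.py <<'E'
d=s["tool_pos"][:2]-np.array([.5876,-.0927]);print("mach x,y",d@[.983,-.184],d@[.184,.983])
E
python3 st.py
```

```text
11.6 [0.618  0.0627 0.1127] F [1.  1.5 1.2] M [ 0.19 -0.22 -0.01] jaw -10.8 q7 -0.75
mach x,y 0.0012438990169074075 0.15838820955129243
```

Request:
arm_command(plan=[[0,0,0,0.003,0],[0,0,0,0.003,0],[0,0,0,0.002,0],[0,0,0,0.002,0],[0,0,0,0,0]])

```text
clock: 12.22
tool_pos: [0.6161, 0.0532, 0.1127]
eef_rot: [-0.544, -0.451, 0.545, -0.451]
contact_force: [2.1, -0.2, 1.3]
opening: 0.004
```

```bash
python3 st.py
```

```text
12.22 [0.6161 0.0532 0.1127] F [ 2.1 -0.2  1.3] M [ 0.2  -0.36  0.04] jaw -10.7 q7 -0.74
mach x,y 0.001190638631390721 0.1486933363467644
```

Request:
arm_command(plan=[[0,0,0,0.002,0],[0,0,0,0.002,0],[0,0,0,0.001,0],[0,0,0,0,0]])

```text
clock: 12.72
tool_pos: [0.6158, 0.0515, 0.1128]
eef_rot: [0.545, 0.452, -0.543, 0.451]
contact_force: [3.3, 6.8, -1.3]
opening: 0.008
```

```bash
python3 st.py
```

```text
12.72 [0.6158 0.0515 0.1128] F [ 3.3  6.8 -1.3] M [ 1.27 -0.64  0.08] jaw -10.6 q7 -0.74
mach x,y 0.0011795513057328275 0.1469604420423326
```

Request:
arm_command(plan=[[0,0,0,0.002,0],[0,0,0,0.002,0],[0,0,0,0,0]])

```text
clock: 13.1
tool_pos: [0.6158, 0.0515, 0.1129]
eef_rot: [0.547, 0.454, -0.54, 0.451]
contact_force: [4.0, 12.6, -4.6]
opening: 0.004
```

```bash
python3 st.py
```

```text
13.1 [0.6158 0.0515 0.1129] F [ 4.  12.6 -4.6] M [ 2.39 -0.87  0.04] jaw -10.5 q7 -0.73
mach x,y 0.001158431319283721 0.14692960017348064
```

Hard stop: no further travel at 12.6 N. Backing off, lifting and moving out of the view.

Request:
arm_command(plan=[[0,0,0,-0.015,0],[0,0,0,-0.025,0],[0,0,0,-0.02,0],[0,-0.04,0,0,0],[0,-0.05,0,0,0],[0,-0.05,0,0,0],[0,0,0,-0.06,0],[0,0,0,-0.06,0],[0,0,0,-0.06,0],[0,0,0,-0.06,0],[0,0,0,0,0],[0,0,0,0,0]])

```text
clock: 14.6
tool_pos: [0.67, 0.3387, 0.252]
eef_rot: [-0.544, -0.45, 0.545, -0.452]
contact_force: [-0.1, -0.3, 0.4]
opening: 0.003
```

```bash
python3 st.py; python3 - <<'E'
from h import *
for n in("top","side"):
    p,d=r.snapshot(n); np.savez(f"{n}4.npz",p=p,d=d)
    x0,x1,y0,y1=(230,360,125,235) if n=="top" else (205,340,145,245)
    cv2.imwrite(f"pics/{n}4c.png",cv2.resize(p[y0:y1,x0:x1,::-1],None,fx=5.5,fy=5.4,interpolation=cv2.INTER_CUBIC))
    cv2.imwrite(f"pics/{n}4.png",p[:,:,::-1])
P=cloud("top",np.load("top4.npz")["d"])
o=np.array([.5876,-.0927]);X=np.array([.983,-.184]);Y=np.array([.184,.983])
q=P[155:185,240:285].reshape(-1,3);d=q[:,:2]-o
t=(q[:,2]>.122)&(q[:,2]<.142);print("tab y",(d@Y)[t].min(),(d@Y)[t].max(),(d@Y)[t].mean(),t.sum())
q=P[150:212,280:340].reshape(-1,3);k=np.hypot(*(q[:,:2]-o).T)
for lo,hi in((0,.015),(.0695,.0735)): print(lo,np.percentile(q[(k>lo)&(k<hi),2],[25,50,75]).round(4))
E
```

```text
14.6 [0.67   0.3387 0.252 ] F [-0.1 -0.3  0.4] M [-0.07 -0.02  0.01] jaw -10.7 q7 -0.93
mach x,y 0.0016033634887085413 0.4392175471187073
tab y 0.12639462665407095 0.13820316759319695 0.1321275103356256 55
0 [0.0757 0.077  0.0782]
0.0695 [0.0853 0.0882 0.0903]
```

View pics/top4c.png

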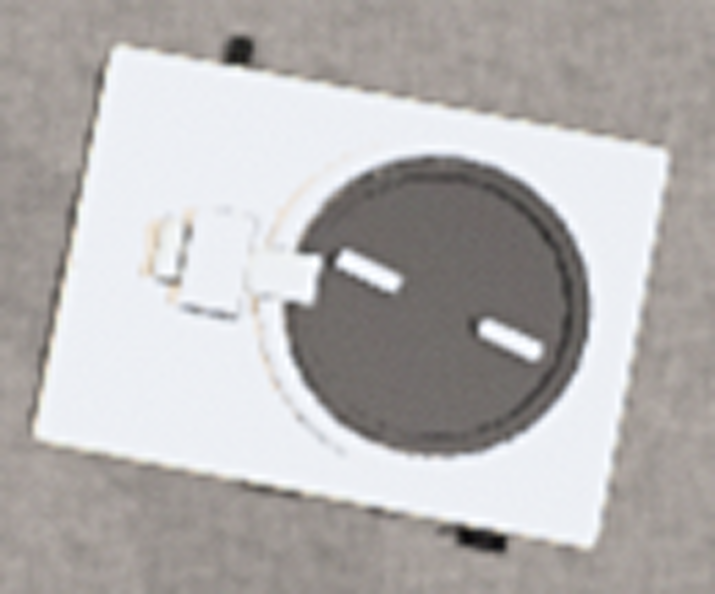

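View pics/side4c.png

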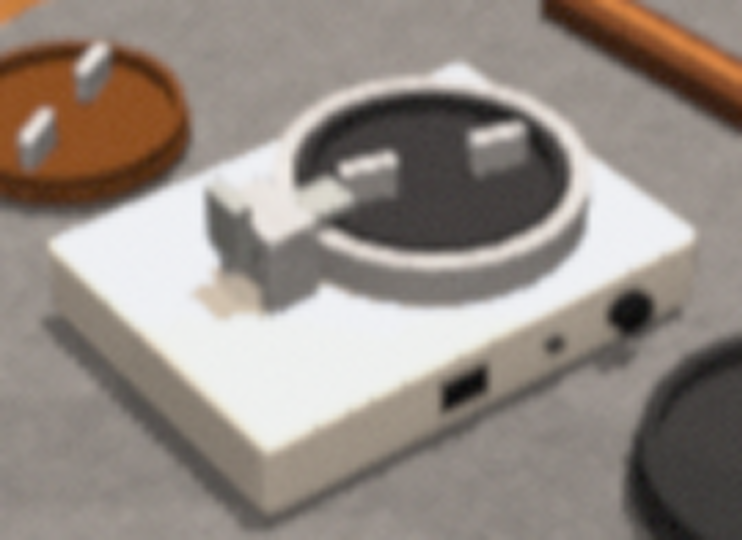

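View pics/top4.png

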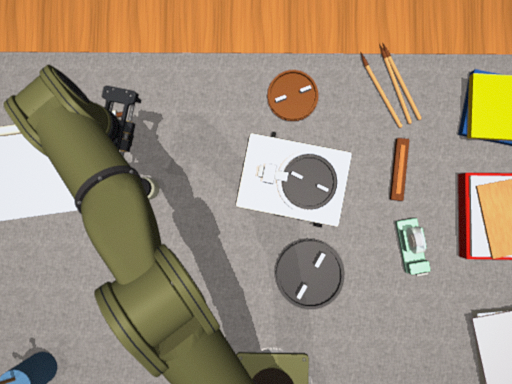

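The top crop shows the bar over the rim at (290,275), the tab close behind the guide at (168,248), and a gap of about 7 mm from the bolt tip to the nearest fin. So the stop was the end of the bolt's travel, not the fin. The other things are where they were and the arm is clear.

```bash
python3 -c "
from plant import r
print(r.finish_job())"
```

```text
the job is handed in; nothing more can be done
None
```

The dish is engaged and pressed home, the bolt is pushed in over its rim, and the robot is touching nothing. I handed the job in at about 14.7 s; it reports no verdict.

**Dish:** I pressed the dish floor with both open fingertips at about 8–10 N and turned it counterclockwise by its fins, without lifting it. It dropped in after about 24°. I then pressed it until it held firm at 30 N, with the fingertips at 78.4 mm. The cameras put its floor at 77–78 mm, against 87 mm at the start and 78 mm expected when home.

**Bolt:** I pushed the tab with shut fingers, and the bolt moved about 27.4 mm to a hard stop, with no further travel at about 13 N. The final pictures show it over the rim, and the stop was not a fin. I could not read the full 30 mm directly. The figure fits a start about 2.6 mm in, inside the stated 0–6 mm.

**Other things:** They look unmoved in the final top view, though the arm partly hides the ink jar there.

**Disagreement:** The side-view outline of the dish was 6–8 mm off the top view, because the collar hid part of it. I used the fin positions instead, which matched in both views to within about 1 mm.

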